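# Open the control box by its concealed catch and reset the tripped cut-out

### The job

A cut-out in the grey control box has tripped, and the lid is held shut by a concealed catch. With your fingertip, feel along the box's far black edge, the one facing away from you, until you find the one open notch, and press the catch inside it toward the hinge so that the lid springs up; take your hand away so that it stands fully open, then press the one reset button that stands out fully home and move clear. Only touch and press: do not pick up, carry or shift any of the loose things lying around.

Things in the scene. Friction and masses are not known exactly. Their poses are not given: they have to be found in the camera images.
- control_box: Low grey box, 150 mm (its x) by 204 mm (its y), screwed down, turned up to 0.22 rad. Origin: centre of its underside on the bench; x away from the robot, y left, z up. Shut lid: x -72 to +40 mm, top z = 48 mm, hinged on the robot's side (x = -72, z = 31); open, it stands 145 mm high. A black pad under it, 8 mm thick, reaches x = +112; cable glands stand 22 mm out of its left end
- edge_left (a point): left end of the search, on the top rim of the far upright face of the black ledge (box frame x = +74, y = +96, z = 30 mm). The ledge lies beyond the lid: x +40 to +74, top z = 30 mm, four alike segments of 48 mm with centres at y = -72, -24, +24, +72. From above each shows a pocket, 10 mm (x) by 42 mm (y); in three a web, flush with the far face, closes it to the far side
- edge_right (a point): right end of the search, same rim (x = +74, y = -96, z = 30 mm). The one segment without a web is the notch: 42 mm wide, open to the far side and the top, floor at z = 9 mm, catch pad's flat face 14 mm in (x = +60). A finger hanging down beyond the ledge, tips at z about 15 mm, pressed lightly toward -x and slid along the far face meets a flat wall everywhere but in the notch
- catch (a joint): travel of the catch pad in m, toward the box's -x: 0 at rest, 0.008 fully in; sprung (about 3 N to start, 6.5 N fully in); lets the lid go after about 5 mm and returns by itself. Only a number: it does not tell where the notch is
- lid (a joint): opening of the lid in rad: 0 shut, 1.8 fully open at its stop. Once let go, a spring swings it open gently in about a second (about 2 N at its far edge if the hand is in the way) and holds it open
- reset_button (a joint): travel of the tripped button in m, downward: 0 standing out, 0.006 fully home at a solid stop. It stays where it is pushed (about 3 N)
- reset_top (a point): centre of the top of the white button that stands out, 16 mm across, on one of three alike cut-outs under the lid (50 mm apart along the box's y, at its x = 0); its top is at z = 31 mm when tripped, 25 mm when home like the other two. Cut-out bodies (34 x 30 mm) rise to z = 22 mm; the floor round them is at z = 9 mm
- screwdriver_red: bystander, to be left alone: red-handled screwdriver, 206 mm long, lying; origin under its centre
- screwdriver_yellow: bystander, to be left alone: yellow-handled screwdriver, 181 mm long, lying; origin under its centre
- spanner: bystander, to be left alone: flat steel spanner, 185 mm long, 6 mm thick, lying; origin under its centre
- spool_blue: bystander, to be left alone: dark spool, 64 mm across, 58 mm high, standing; origin under its centre
- brass_fitting: bystander, to be left alone: brass hose fitting, 24 x 28 mm, 34 mm high, standing; origin under its centre
- fuse_box: bystander, to be left alone: small carton, 36 x 60 x 29 mm; origin under its centre
- bulb_box: bystander, to be left alone: upright carton, 46 x 45 x 76 mm; origin under its centre
- tape_masking: bystander, to be left alone: ring of pale tape, 100 mm across, 24 mm high, lying flat; origin under its centre

How it is judged:
On the way, in this order (a step that is already met when the one before it is completed fails the run):
1. the catch inside the notch is pressed in (at least 4 mm) while the lid is still shut or just rising and the cut-out still tripped (value of joint catch above 0.004 m and value of joint lid below 1 rad and value of joint reset_button below 0.003 m), for 0.02 s.
2. the lid has sprung open (more than 1.5 rad), the cut-out still tripped (value of joint lid above 1.5 rad and value of joint reset_button below 0.003 m), for 0.1 s.
3. the reset button is fully home (at least 4.8 of 6 mm) (value of joint reset_button above 0.0048 m), for 0.1 s.
At the end, for the whole second after the job is handed in: The lid stands open (more than 1.5 of 1.8 rad), the reset button is home (at least 4.8 of its 6 mm), the catch has sprung back (less than 2 mm in), and every bystander is within 25 mm of where it was (value of joint lid above 1.5 rad and value of joint reset_button above 0.0048 m and value of joint catch below 0.002 m and distance of each of screwdriver_red, screwdriver_yellow, spanner, spool_blue, brass_fitting, fuse_box, bulb_box, tape_masking from where it was at the start of the episode below 0.025 m); the robot touches nothing.
It fails at once if a bystander is shifted by more than 25 mm or lifted (distance of any of screwdriver_red, screwdriver_yellow, spanner, spool_blue, brass_fitting, fuse_box, bulb_box, tape_masking from where it was at the start of the episode above 0.025 m).
It also fails if it takes over 72 s, if anything falls off the work surface, if the arm or the gripper's body presses on something with over 40 N, if the wrist force passes 120 N, or if a joint passes its speed limit or range.

### The arm

A 6-joint arm with a two-finger parallel gripper is mounted at the origin on a cart in front of the work surface, level with it; the furniture and walls round the work are solid. World frame = base frame: x ahead of the robot, y to its left, z up, the work surface at z = 0. Lengths are in m, angles in rad, forces in N, time in s.
With the tool pointing down it reaches from about 0.35 to 0.775 m from the base axis. Payload 5.5 kg.
Tool frame: the origin (TCP) lies at the very end of the fingers, on their centre line; the grasp point (between the pads) lies 19 mm behind it; z points along the fingers, y is the direction in which the jaws open and shut (so a half turn about z gives the same grasp; the last joint's range is limited). The gripper opens to 85 mm and grips with 20 to 120 N. Pads are 22 mm wide; open, the fingers measure 114 mm over their backs; the gripper's body (76 mm by 85 mm) begins 54 mm behind the grasp point. The pads swing forward as they close: fully open they stand 13 mm farther back than shut.
Start: joints at [-1.305, 0.313, 0.046, 1.304, 0, 1.431], TCP at [0.227, -0.528, 0.231] pointing down, gripper open.
Joint ranges: [-2.76, 2.76], [-0.86, 1.69], [-1.03, 1.26], [-2.2, 2.34], [-1.47, 1.5], [-3.14, 3.14]. Speed limits (rad/s): [2.57, 2.57, 3.14, 3.14, 3.14, 3.14].

### API

Orientations are given as a unit quaternion [w, x, y, z].
In Python, from workcell import get_state, imaging, env, spotter gives the robot as it stands.
- The arm moves only by the tool play_rows, never from a script. Its argument "moves" is a list of rows, each an object with "claw": the finger opening in cm, from 0 to 8.54; "delta_pos": the shift along the tool's x, y, z in cm, a list of three; "twist": the turn about the tool's z in degrees. A call has 1 to 12 rows; each row is the pose to reach, as a shift and turn from the pose commanded when the call began, along the tool's axes at that moment; what a row does not reach only later rows make up. A row lasts 1/8 s, in which the tool goes at most 62.5 mm and 10.7 degrees, less where a joint would pass 70% of its speed; a pose out of reach is approached as far as the arm can. A call with a gripper value outside its range is refused whole. The fingers move at their own pace and stop on an object; "force" is the grip in N (left out, the last holds). Time passes only in rows, so rows that repeat a pose let the fingers close. It gives the time, the measured TCP pose, the force and the opening at its end, in the units of the state.
- get_state(): the state, without advancing time (a new reading comes with each control period).
- imaging.read_camera(name): name is "scene" or "top"; returns the picture (480x640x3 uint8, red, green, blue); there is no depth.
- imaging.camera_info(name): a dict with "fx", "fy", "cx", "cy" (pixels), "world_to_cam" (4x4, takes a point from world to camera coordinates). Camera axes: x right, y down, z forward; pixel columns grow to the right and rows downward; lengths in m; the calibration is good to about 2 mm. A picture is of the moment at which its call begins. camera_info takes no time and is no camera call.
- env.hand_in(): hands the job in, once; it reports no verdict.
Trained networks look in the newest picture that a camera, given by its name, has taken for a name from the list of things; names that differ only in an ending like _2 or _b are one class to them, and where a whole thing is asked for, a point or a joint stands for the part that bears it (a point fixed in the world has none). Each returns a list of dicts, best first, with "conf" (0 to 1); they miss things now and then, are a little off and sometimes report something else, mostly with a low value. They report only what shows in the picture. A call takes as long as a camera call.
- spotter.spot_in(camera, query): "extent" ([left, top, right, bottom] in pixels, round what is visible of it).
The state is a dict: "clock": time; "joint_pos": joint angles; "qvel": joint speeds; "tau": joint torques, N m; "tcp_pos": TCP position; "orientation": TCP orientation; "wrist_force": force on the tool from outside, world axes, zero at the start; "ft_torque": the same for the moment, N m; "finger_gap": finger opening in m.
Only numpy, scipy, OpenCV 4.12 (cv2) and the standard library are available. Lean on these libraries where they do the work, as an engineer would, in place of code of your own. Each camera call takes 0.05 s, during which the arm holds its last target. There are 200 camera calls.

## Working session

There is one attempt and no reset: what is moved stays moved. The work goes in short steps, Python scripts to look and compute and a tool call to move; the robot and the scene stay as the last step left them, time stands still between calls to the robot, and variables do not carry over. Pictures are saved under pics/ and viewed, about 8 in all and at most 12, crops included, and the job is handed in when it is done.

Besides the shell and the picture viewer there is one more tool, called after "Request:" in YAML: its name, and indented under it one key for each argument. play_rows: Moves the arm, as the interface text tells. Its arguments: {"type":"object","properties":{"moves":{"type":"array"},"force":{"type":"number"}},"required":["moves"]}

```bash
ls; mkdir -p pics; python3 - <<'E'
from workcell import get_state, imaging, spotter
import cv2
s=get_state(); print({k:s[k] for k in("clock","tcp_pos","orientation","finger_gap")})
for c in("scene","top"):
    im=imaging.read_camera(c); cv2.imwrite(f"pics/{c}0.png",im[:,:,::-1])
    i=imaging.camera_info(c); print(c,i)
    for q in("control_box",):
        print(q,spotter.spot_in(c,q))
E
```

```text
pics
{'clock': 0.0, 'tcp_pos': array([ 0.22684551, -0.52779412,  0.23041761]), 'orientation': array([-9.20206709e-04,  9.79486038e-01,  2.01509932e-01, -4.75392820e-05]), 'finger_gap': 0.08583273227938518}
scene {'fx': 549.8394666669889, 'fy': 549.8394666669889, 'cx': 316.80183272418645, 'cy': 233.97932552543037, 'world_to_cam': array([[ 0.70333339, -0.71068391,  0.01582814, -0.39491054],
       [-0.29645829, -0.31348406, -0.90213094,  0.22081458],
       [ 0.64609181,  0.62980642, -0.43117194,  0.98708795],
       [ 0.        ,  0.        ,  0.        ,  1.        ]])}
control_box [{'extent': [272.8, 238.2, 386.2, 307.6], 'conf': 0.58}]
top {'fx': 566.5235164659653, 'fy': 566.5235164659653, 'cx': 327.6247726387553, 'cy': 241.26117442413832, 'world_to_cam': array([[ 1.20094566e-03, -9.99997230e-01,  2.02443499e-03,
        -4.01383707e-02],
       [-9.94217673e-01, -1.41137748e-03, -1.07374241e-01,
         5.68852108e-01],
       [ 1.07376801e-01, -1.88377841e-03, -9.94216613e-01,
         1.53903426e+00],
       [ 0.00000000e+00,  0.00000000e+00,  0.00000000e+00,
         1.00000000e+00]])}
control_box [{'extent': [305.5, 215.9, 389.4, 290.8], 'conf': 0.65}]
```

View pics/top0.png

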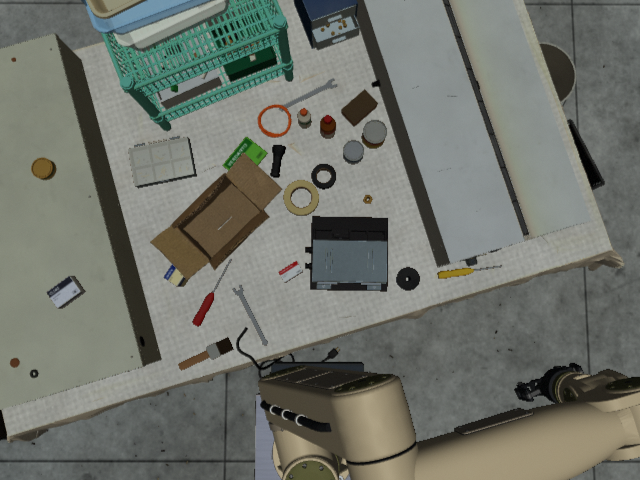

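View pics/scene0.png

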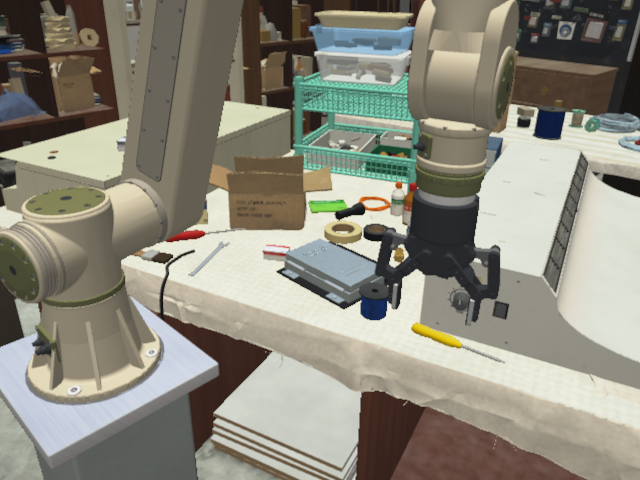

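```bash
python3 - <<'E'
import cv2
im=cv2.imread("pics/top0.png")[190:315,280:420]; cv2.imwrite("pics/topc.png",cv2.resize(im,None,fx=5,fy=4.8,interpolation=cv2.INTER_CUBIC))
E
```

```text
(no output)
```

View pics/topc.png

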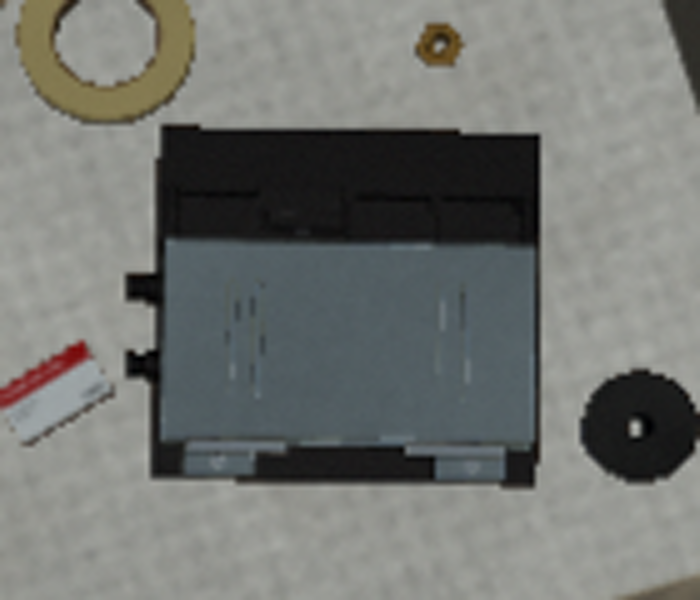

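The top view shows the box centred near pixel (348,254), almost square to the image. Brass fitting at (368,199), tape at (300,197), spool at (408,279). The second ledge segment from the left looks different. I'll fit the pose and enhance the ledge.

```bash
cat > h.py <<'E'
import numpy as np
from workcell import imaging
def proj(c,P):
    i=imaging.camera_info(c); T=i["world_to_cam"]; q=np.atleast_2d(P)@T[:3,:3].T+T[:3,3]
    return np.c_[i["fx"]*q[:,0]/q[:,2]+i["cx"], i["fy"]*q[:,1]/q[:,2]+i["cy"]]
def unproj(c,u,v,z):
    i=imaging.camera_info(c); T=i["world_to_cam"]; R=T[:3,:3]
    o=-R.T@T[:3,3]; d=R.T@np.array([(u-i["cx"])/i["fx"],(v-i["cy"])/i["fy"],1]); return o+d*(z-o[2])/d[2]
def b2w(p,B):
    p=np.atleast_2d(p); c,s=np.cos(p_yaw:=p0(p,B)),np.sin(p_yaw); return np.c_[B[0]+c*p[:,0]-s*p[:,1],B[1]+s*p[:,0]+c*p[:,1],p[:,2]]
def p0(p,B): return B[2]
E
python3 - <<'E'
import numpy as np,cv2
from h import *
from scipy.optimize import least_squares
P=np.array([[.04,.1,.048],[.04,-.1,.048],[-.072,.1,.048],[-.072,-.1,.048]])
uv=np.array([[165,238],[535,245],[160,440],[533,443]])/[5,4.8]+[280,190]
W=[unproj("top",*a,.048) for a in uv]; print(np.round(W,4))
f=least_squares(lambda b:(proj("top",b2w(P*[1,b[3],1],b))-uv).ravel(),[.5,-.08,0,1]); print(f.x,f.fun.round(1))
B=f.x
pu=np.array([[163,125],[540,133]])/[5,4.8]+[280,190]
for a in pu: print("pad",unproj("top",*a,.008))
print("padpred",b2w([[.112,.102,.008],[.112,-.102,.008]],B))
for n,a,z in(("spool",(408,279),.058),("brass",(368,199),.034),("tape",(300.5,197),.024),("fuse",(290,270),.029)): print(n,unproj("top",*a,z))
im=cv2.imread("pics/top0.png")[210:250,300:400]
im=cv2.convertScaleAbs(cv2.resize(im,None,fx=8,fy=8,interpolation=cv2.INTER_CUBIC),alpha=4,beta=-20)
for y in(-96,-72,-48,-24,0,24,48,72,96):
    for q in proj("top",b2w([[.074,y/1000,.03]],B)): cv2.circle(im,tuple(int(k) for k in (q-[300,210])*8),3,(0,0,255),-1)
s=cv2.imread("pics/scene0.png")[225:315,260:400]; s=cv2.convertScaleAbs(cv2.resize(s,(800,280*800//435)[:1]+(280,),interpolation=cv2.INTER_CUBIC),alpha=2)
cv2.imwrite("pics/e.png",np.vstack([im,s]))
E
```

```text
[[ 0.5716  0.0007  0.048 ]
 [ 0.5679 -0.2021  0.048 ]
 [ 0.4565  0.003   0.048 ]
 [ 0.455  -0.1999  0.048 ]]
[ 0.52872811 -0.09978502 -0.01431962  1.01425646] [-0.1  0.5 -0.1  0.2  0.1 -0.6  0.1 -0.1]
pad [0.6429374  0.00308652 0.008     ]
pad [ 0.6385018  -0.20987411  0.008     ]
padpred [[ 6.42177176e-01  6.00775747e-04  8.00000000e-03]
 [ 6.39256074e-01 -2.03378309e-01  8.00000000e-03]]
spool [ 0.46363805 -0.25676511  0.058     ]
brass [ 0.68720138 -0.15179931  0.034     ]
tape [0.6944358  0.03685665 0.024     ]
fuse [0.48920757 0.06428635 0.029     ]
```

View pics/e.png

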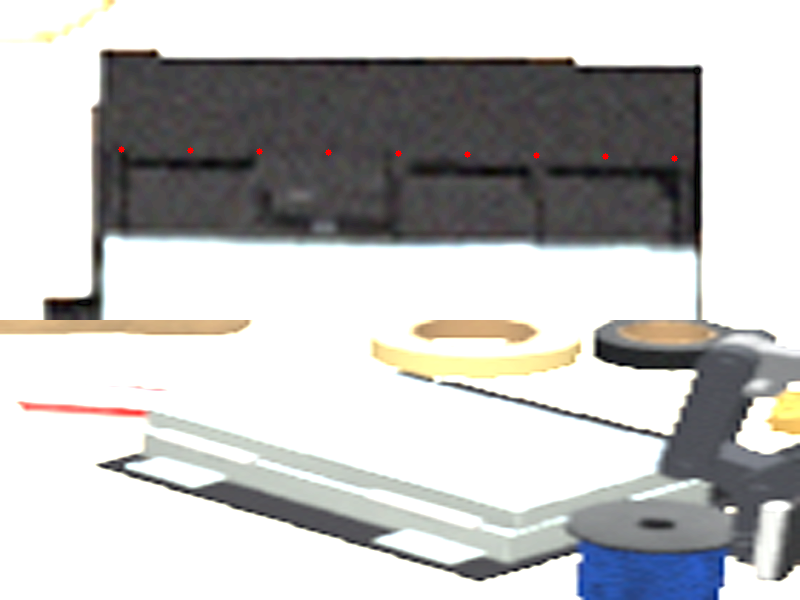

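The enhanced crop shows webs on the far face of three segments. The second from the left (crop x 259–398, box y≈+24) has none, so it's the likely notch, and touch will confirm it. Next I raise, close the fingers, swing over and turn.

Request:
play_rows:
  moves:
    - {"claw": 0,"delta_pos": [0,0,-5],"twist": 0}
    - {"claw": 0,"delta_pos": [0,0,-10],"twist": 0}
    - {"claw": 0,"delta_pos": [5.7,-3,-10],"twist": -10}
    - {"claw": 0,"delta_pos": [11.4,-5.9,-10],"twist": -20}
    - {"claw": 0,"delta_pos": [17.1,-8.9,-10],"twist": -30}
    - {"claw": 0,"delta_pos": [22.8,-11.8,-10],"twist": -40}
    - {"claw": 0,"delta_pos": [28.5,-14.8,-10],"twist": -50}
    - {"claw": 0,"delta_pos": [34.2,-17.8,-10],"twist": -60}
    - {"claw": 0,"delta_pos": [39.9,-20.7,-10],"twist": -70}
    - {"claw": 0,"delta_pos": [45.6,-23.7,-10],"twist": -80}
    - {"claw": 0,"delta_pos": [51.3,-26.7,-10],"twist": -90}
    - {"claw": 0,"delta_pos": [57.1,-29.6,-10],"twist": -100}
  force: 40

```text
clock: 1.7
tcp_pos: [0.6241, -0.0431, 0.3312]
orientation: [0.0, 0.473, 0.881, -0.0]
wrist_force: [0.4, -0.1, -0.6]
finger_gap: -0.0003
```

Request:
play_rows:
  moves:
    - {"claw": 0,"delta_pos": [0,0,0],"twist": -10}
    - {"claw": 0,"delta_pos": [0,0,0],"twist": -20}
    - {"claw": 0,"delta_pos": [0,0,0],"twist": -30}
    - {"claw": 0,"delta_pos": [0,0,0],"twist": -40}
    - {"claw": 0,"delta_pos": [0,0,0],"twist": -50}
    - {"claw": 0,"delta_pos": [0,0,0],"twist": -55.9}
    - {"claw": 0,"delta_pos": [0,0,0],"twist": -55.9}

```text
clock: 2.58
tcp_pos: [0.623, -0.0449, 0.331]
orientation: [-0.0, 0.008, 1.0, 0.0]
wrist_force: [0.5, 0.5, -0.5]
finger_gap: 0.0002
```

Request:
play_rows:
  moves:
    - {"claw": 0,"delta_pos": [-1.4,1.6,3],"twist": 0}
    - {"claw": 0,"delta_pos": [-1.4,1.6,8],"twist": 0}
    - {"claw": 0,"delta_pos": [-1.4,1.6,13],"twist": 0}
    - {"claw": 0,"delta_pos": [-1.4,1.6,18],"twist": 0}
    - {"claw": 0,"delta_pos": [-1.4,1.6,23],"twist": 0}
    - {"claw": 0,"delta_pos": [-1.4,1.6,26],"twist": 0}
    - {"claw": 0,"delta_pos": [-1.4,1.6,26],"twist": 0}
    - {"claw": 0,"delta_pos": [-1.4,1.6,26],"twist": 0}

```text
clock: 3.58
tcp_pos: [0.6383, -0.0293, 0.0727]
orientation: [0.001, 0.008, 1.0, -0.0]
wrist_force: [0.9, 0.4, 1.1]
finger_gap: 0.0003
```

```bash
python3 - <<'E'
from workcell import get_state, imaging
import cv2,numpy as np
s=get_state(); print(s["tcp_pos"],s["orientation"],s["wrist_force"])
a=imaging.read_camera("scene")[170:330,230:430,::-1]; b=imaging.read_camera("top")[170:330,270:430,::-1]
cv2.imwrite("pics/p1.png",np.hstack([cv2.resize(a,(440,352)),cv2.resize(b,(352,352))]))
E
```

```text
[ 0.63828435 -0.02930926  0.07267692] [ 9.07178409e-04  7.85128239e-03  9.99968752e-01 -1.70437132e-04] [0.9387754  0.43326062 1.0681979 ]
```

View pics/p1.png

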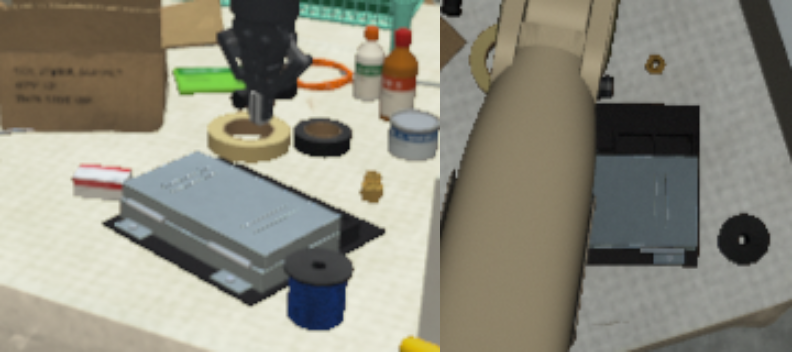

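The view shows the closed fingertip hanging at the far side of the box, with the box and bystanders undisturbed. I descend beyond the ledge and touch the leftmost segment lightly.

Request:
play_rows:
  moves:
    - {"claw": 0,"delta_pos": [0,0,3],"twist": 0}
    - {"claw": 0,"delta_pos": [0,0,5.6],"twist": 0}
    - {"claw": 0,"delta_pos": [0,0,5.6],"twist": 0}
    - {"claw": 0,"delta_pos": [1,0,5.6],"twist": 0}
    - {"claw": 0,"delta_pos": [1.8,0,5.6],"twist": 0}
    - {"claw": 0,"delta_pos": [1.8,0,5.6],"twist": 0}

```text
clock: 4.42
tcp_pos: [0.619, -0.0289, 0.0164]
orientation: [0.0, 0.007, 1.0, -0.0]
wrist_force: [-0.1, -0.8, -0.7]
finger_gap: -0.0001
```

Request:
play_rows:
  moves:
    - {"claw": 0,"delta_pos": [0.2,0,0],"twist": 0}
    - {"claw": 0,"delta_pos": [0.4,0,0],"twist": 0}
    - {"claw": 0,"delta_pos": [0.6,0,0],"twist": 0}
    - {"claw": 0,"delta_pos": [0.6,0,0],"twist": 0}

```text
clock: 4.92
tcp_pos: [0.6167, -0.0289, 0.0159]
orientation: [0.003, 0.007, 1.0, -0.0]
wrist_force: [7.5, 0.2, -3.1]
finger_gap: 0.0
```

Wall met at x≈0.617 with 7.5 N. I ease off and slide toward the notch.

Request:
play_rows:
  moves:
    - {"claw": 0,"delta_pos": [-0.2,0,0],"twist": 0}
    - {"claw": 0,"delta_pos": [-0.2,-0.8,0],"twist": 0}
    - {"claw": 0,"delta_pos": [-0.2,-1.6,0],"twist": 0}
    - {"claw": 0,"delta_pos": [-0.2,-2.4,0],"twist": 0}
    - {"claw": 0,"delta_pos": [-0.2,-3.2,0],"twist": 0}
    - {"claw": 0,"delta_pos": [-0.2,-4.0,0],"twist": 0}
    - {"claw": 0,"delta_pos": [-0.2,-4.8,0],"twist": 0}
    - {"claw": 0,"delta_pos": [-0.2,-4.8,0],"twist": 0}

```text
clock: 5.92
tcp_pos: [0.6139, -0.0776, 0.0149]
orientation: [-0.001, 0.008, 1.0, -0.0]
wrist_force: [0.4, -0.2, -1.0]
finger_gap: 0.0002
```

Request:
play_rows:
  moves:
    - {"claw": 0,"delta_pos": [0.3,0,0],"twist": 0}
    - {"claw": 0,"delta_pos": [0.6,0,0],"twist": 0}
    - {"claw": 0,"delta_pos": [0.6,0,0],"twist": 0}

```text
clock: 6.3
tcp_pos: [0.6082, -0.0764, 0.0153]
orientation: [-0.0, 0.007, 1.0, 0.0]
wrist_force: [-0.3, -0.8, -0.0]
finger_gap: -0.0001
```

The tip passes freely 8 mm beyond the wall plane, so this is the notch. Now I press the catch.

Request:
play_rows:
  moves:
    - {"claw": 0,"delta_pos": [0.5,0,0],"twist": 0}
    - {"claw": 0,"delta_pos": [0.9,0,0],"twist": 0}
    - {"claw": 0,"delta_pos": [1.3,0,0],"twist": 0}
    - {"claw": 0,"delta_pos": [1.5,0,0],"twist": 0}
    - {"claw": 0,"delta_pos": [1.5,0,0],"twist": 0}

```text
clock: 6.92
tcp_pos: [0.5952, -0.0765, 0.0155]
orientation: [0.002, 0.007, 1.0, 0.0]
wrist_force: [6.7, 1.3, -4.6]
finger_gap: 0.0003
```

Request:
play_rows:
  moves:
    - {"claw": 0,"delta_pos": [-2,0,0],"twist": 0}
    - {"claw": 0,"delta_pos": [-5,0,0],"twist": 0}
    - {"claw": 0,"delta_pos": [-7,0,-3],"twist": 0}
    - {"claw": 0,"delta_pos": [-8,0,-8],"twist": 0}
    - {"claw": 0,"delta_pos": [-8,0,-13],"twist": 0}
    - {"claw": 0,"delta_pos": [-8,0,-18],"twist": 0}
    - {"claw": 0,"delta_pos": [-8,0,-23],"twist": 0}
    - {"claw": 0,"delta_pos": [-8,0,-23],"twist": 0}
    - {"claw": 0,"delta_pos": [-8,0,-23],"twist": 0}
    - {"claw": 0,"delta_pos": [-8,0,-23],"twist": 0}

```text
clock: 8.18
tcp_pos: [0.6725, -0.0775, 0.2432]
orientation: [-0.002, 0.007, 1.0, 0.0]
wrist_force: [-0.1, 0.0, -0.7]
finger_gap: -0.0003
```

```bash
python3 - <<'E'
from workcell import get_state, imaging, spotter
import cv2,numpy as np
from h import *
s=get_state(); print(s["tcp_pos"],s["wrist_force"])
A=imaging.read_camera("scene"); b=imaging.read_camera("top")
cv2.imwrite("pics/t2.png",b[:,:,::-1]);cv2.imwrite("pics/s2.png",A[:,:,::-1])
for c in("scene","top"): print(spotter.spot_in(c,"reset_top")[:3])
B=[.5287,-.0998,-.0143]
for c in("scene","top"): print(proj(c,b2w([[0,y,z] for z,y in((.031,.05),(.031,0),(.031,-.05))],B)).round(0).tolist())
cv2.imwrite("pics/p2.png",np.hstack([cv2.resize(A[190:320,250:410,::-1],(480,390)),cv2.resize(b[190:320,290:400,::-1],(320,390))]))
E
```

```text
[ 0.67253749 -0.07749667  0.24316887] [-0.12588714  0.02018614 -0.72507906]
[]
[{'extent': [354.6, 278.0, 389.8, 297.8], 'conf': 0.52}, {'extent': [396.5, 267.0, 420.7, 291.8], 'conf': 0.5}, {'extent': [354.7, 216.9, 391.4, 295.2], 'conf': 0.28}]
[[323.0, 256.0], [338.0, 264.0], [354.0, 271.0]]
[[331.0, 255.0], [349.0, 256.0], [368.0, 256.0]]
```

View pics/p2.png

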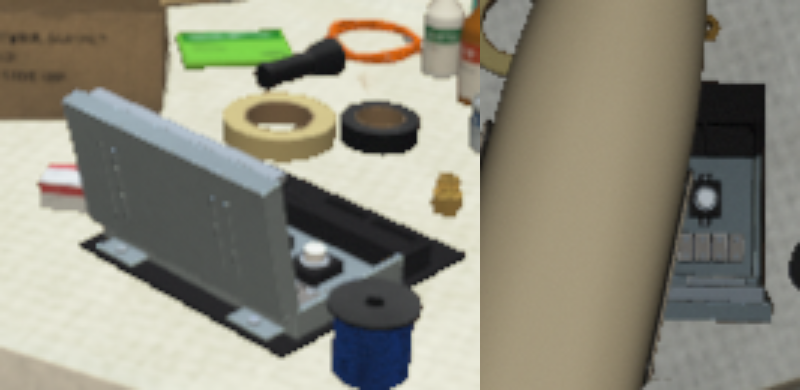

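The lid stands open. The right-hand button is visible (top view about (368,256)), but the arm hides the others. I move the arm aside to compare all three.

Request:
play_rows:
  moves:
    - {"claw": 0,"delta_pos": [0,2,-5],"twist": 0}
    - {"claw": 0,"delta_pos": [1,7,-8],"twist": 0}
    - {"claw": 0,"delta_pos": [3,12,-8],"twist": 0}
    - {"claw": 0,"delta_pos": [4,17,-8],"twist": 0}
    - {"claw": 0,"delta_pos": [5,22,-8],"twist": 0}
    - {"claw": 0,"delta_pos": [5,22,-8],"twist": 0}
    - {"claw": 0,"delta_pos": [5,22,-8],"twist": 0}

```text
clock: 9.25
tcp_pos: [0.6269, 0.143, 0.3249]
orientation: [-0.0, 0.007, 1.0, -0.0]
wrist_force: [-0.8, 0.3, 0.7]
finger_gap: 0.0004
```

```bash
python3 - <<'E'
from workcell import get_state, imaging, spotter
import cv2,numpy as np
from h import *
s=get_state(); print(s["tcp_pos"],s["clock"])
b=imaging.read_camera("top"); print(spotter.spot_in("top","reset_top")[:3])
c=b[205:300,300:400,::-1]; cv2.imwrite("pics/p3.png",cv2.resize(c,None,fx=6,fy=6,interpolation=cv2.INTER_CUBIC))
m=(b.min(2)>190).astype(np.uint8)[235:275,315:390]
n,_,st,ce=cv2.connectedComponentsWithStats(m)
for i in range(1,n):
    if st[i,4]>5:
        u=ce[i]+[315,235]; print(st[i],u,unproj("top",*u,.025),unproj("top",*u,.031))
B=[.5287,-.0998,-.0143]
print([b2w([[0,y,.031]],B) for y in(.05,0,-.05)])
E
```

```text
[0.6268656  0.14304313 0.32492833] 9.25
[]
[array([[ 0.52941498, -0.04980511,  0.031     ]]), array([[ 0.5287, -0.0998,  0.031 ]]), array([[ 0.52798502, -0.14979489,  0.031     ]])]
```

View pics/p3.png

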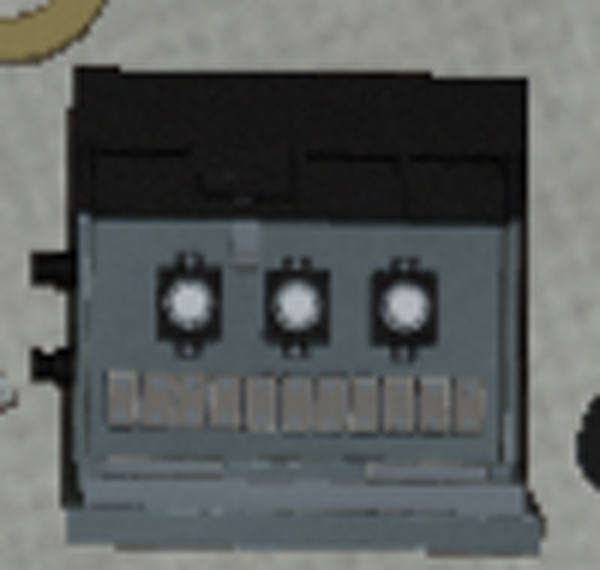

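The top view shows the three button centres at crop (189,303), (297,305) and (406,306), matching the predicted positions. Height is hard to judge from above, so I check the right one against the scene view (it's the only one visible there).

```bash
python3 - <<'E'
from workcell import imaging
import cv2,numpy as np
from h import *
b=imaging.read_camera("scene")[:,:,::-1]
W={}
for n,u in(("L",(189,303)),("M",(297,305)),("R",(406,306))):
    p=np.array(u)/6+[300,205]-[.4,.4]; W[n]=unproj("top",*p,.028); print(n,W[n].round(4))
x0,y0,k=330,250,14
im=cv2.resize(b[y0:y0+38,x0:x0+52],None,fx=k,fy=k,interpolation=cv2.INTER_CUBIC)
B=[.5287,-.0998,-.0143]
def poly(P,col):
    q=((proj("scene",P)+.5-[x0,y0])*k).astype(np.int32); cv2.polylines(im,[q],True,col,1)
a=np.linspace(0,6.28,30); cx,cy=W["R"][:2]
for z,col in((.031,(0,0,255)),(.025,(0,255,0))):
    poly(np.c_[cx+.008*np.cos(a),cy+.008*np.sin(a),0*a+z],col)
for hx,hy in((.017,.015),): poly(np.c_[cx+np.array([hx,hx,-hx,-hx]),cy+np.array([hy,-hy,-hy,hy]),[.022]*4],(255,0,255))
cv2.imwrite("pics/p4.png",im)
E
```

```text
L [ 0.5307 -0.0491  0.028 ]
M [ 0.5298 -0.0989  0.028 ]
R [ 0.5294 -0.1492  0.028 ]
```

View pics/p4.png

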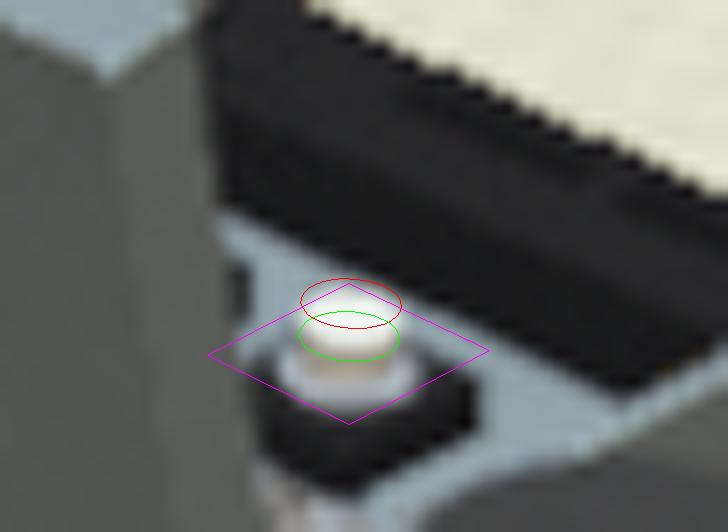

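The visible stem and the outline fit (after about 15 px of common offset) say the right-hand button stands out; the contact height will confirm. I move over it.

Request:
play_rows:
  moves:
    - {"claw": 0,"delta_pos": [1.6,-5,0],"twist": 0}
    - {"claw": 0,"delta_pos": [3.3,-10,0],"twist": 0}
    - {"claw": 0,"delta_pos": [5,-15,0],"twist": 0}
    - {"claw": 0,"delta_pos": [6.7,-20,0],"twist": 0}
    - {"claw": 0,"delta_pos": [8.4,-25,0],"twist": 0}
    - {"claw": 0,"delta_pos": [9.8,-29.2,0],"twist": 0}
    - {"claw": 0,"delta_pos": [9.8,-29.2,5],"twist": 0}
    - {"claw": 0,"delta_pos": [9.8,-29.2,10],"twist": 0}
    - {"claw": 0,"delta_pos": [9.8,-29.2,15],"twist": 0}
    - {"claw": 0,"delta_pos": [9.8,-29.2,20],"twist": 0}
    - {"claw": 0,"delta_pos": [9.8,-29.2,25],"twist": 0}
    - {"claw": 0,"delta_pos": [9.8,-29.2,26.5],"twist": 0}

```text
clock: 10.9
tcp_pos: [0.5219, -0.1475, 0.0573]
orientation: [-0.003, 0.008, 1.0, 0.001]
wrist_force: [-1.1, -0.2, 1.1]
finger_gap: 0.0002
```

Request:
play_rows:
  moves:
    - {"claw": 0,"delta_pos": [0,0,0],"twist": 0}
    - {"claw": 0,"delta_pos": [0,0,0],"twist": 0}
    - {"claw": 0,"delta_pos": [0,0,0],"twist": 0}

```text
clock: 11.28
tcp_pos: [0.5261, -0.1482, 0.0623]
orientation: [0.002, 0.007, 1.0, -0.001]
wrist_force: [-0.5, -0.0, 0.6]
finger_gap: 0.0003
```

Request:
play_rows:
  moves:
    - {"claw": 0,"delta_pos": [-0.2,0,1.5],"twist": 0}
    - {"claw": 0,"delta_pos": [-0.2,0,2.6],"twist": 0}
    - {"claw": 0,"delta_pos": [-0.2,0,2.9],"twist": 0}
    - {"claw": 0,"delta_pos": [-0.2,0,3.2],"twist": 0}
    - {"claw": 0,"delta_pos": [-0.2,0,3.3],"twist": 0}
    - {"claw": 0,"delta_pos": [-0.2,0,3.3],"twist": 0}

```text
clock: 12.02
tcp_pos: [0.5269, -0.1477, 0.0274]
orientation: [0.0, 0.007, 1.0, -0.0]
wrist_force: [1.0, -0.2, 1.2]
finger_gap: -0.0
```

Request:
play_rows:
  moves:
    - {"claw": 0,"delta_pos": [0,0,0.2],"twist": 0}
    - {"claw": 0,"delta_pos": [0,0,0.4],"twist": 0}
    - {"claw": 0,"delta_pos": [0,0,0.5],"twist": 0}

```text
clock: 12.4
tcp_pos: [0.5274, -0.1479, 0.0248]
orientation: [0.001, 0.007, 1.0, -0.001]
wrist_force: [-7.0, 3.2, 26.2]
finger_gap: 0.0002
```

Request:
play_rows:
  moves:
    - {"claw": 0,"delta_pos": [0,0,0.3],"twist": 0}
    - {"claw": 0,"delta_pos": [0,0,0.5],"twist": 0}
    - {"claw": 0,"delta_pos": [0,0,0.5],"twist": 0}

```text
clock: 12.78
tcp_pos: [0.5277, -0.148, 0.0244]
orientation: [0.002, 0.007, 1.0, -0.001]
wrist_force: [-17.9, 5.8, 54.8]
finger_gap: -0.0001
```

Solid stop at z≈0.0245–0.025, which is the home height. I retreat upward and clear the view.

Request:
play_rows:
  moves:
    - {"claw": 0,"delta_pos": [0,0,-3],"twist": 0}
    - {"claw": 0,"delta_pos": [0,0,-8],"twist": 0}
    - {"claw": 0,"delta_pos": [0,0,-14],"twist": 0}
    - {"claw": 0,"delta_pos": [0,0,-20],"twist": 0}
    - {"claw": 0,"delta_pos": [0,0,-26],"twist": 0}
    - {"claw": 0,"delta_pos": [0,0,-30],"twist": 0}
    - {"claw": 0,"delta_pos": [-3,6,-30],"twist": 0}
    - {"claw": 0,"delta_pos": [-6,12,-30],"twist": 0}
    - {"claw": 0,"delta_pos": [-8,18,-30],"twist": 0}
    - {"claw": 0,"delta_pos": [-10,24,-30],"twist": 0}
    - {"claw": 0,"delta_pos": [-10,29,-30],"twist": 0}
    - {"claw": 0,"delta_pos": [-10,29,-30],"twist": 0}

```text
clock: 14.28
tcp_pos: [0.6308, 0.1455, 0.3162]
orientation: [-0.0, 0.004, 1.0, 0.0]
wrist_force: [0.7, -0.5, 0.1]
finger_gap: 0.0001
```

```bash
python3 - <<'E'
from workcell import imaging,get_state
import cv2,numpy as np
s=get_state(); print(s["clock"],s["tcp_pos"],s["wrist_force"])
b=imaging.read_camera("scene")[:,:,::-1]; t=imaging.read_camera("top")[:,:,::-1]
r=lambda i,w,h:cv2.resize(i,(w,h),interpolation=cv2.INTER_CUBIC)
t0=cv2.imread("pics/p3.png")
tt=r(t[205:300,300:400],600,570)
cv2.imwrite("pics/p5.png",np.vstack([np.hstack([r(b[250:288,330:382],400,292),r(b[200:310,250:400],398,292)]),np.hstack([r(t0,399,290),r(tt,399,290)])]))
E
```

```text
14.275 [0.63083409 0.14553485 0.31624072] [ 0.70994882 -0.54226045  0.09695405]
```

View pics/p5.png

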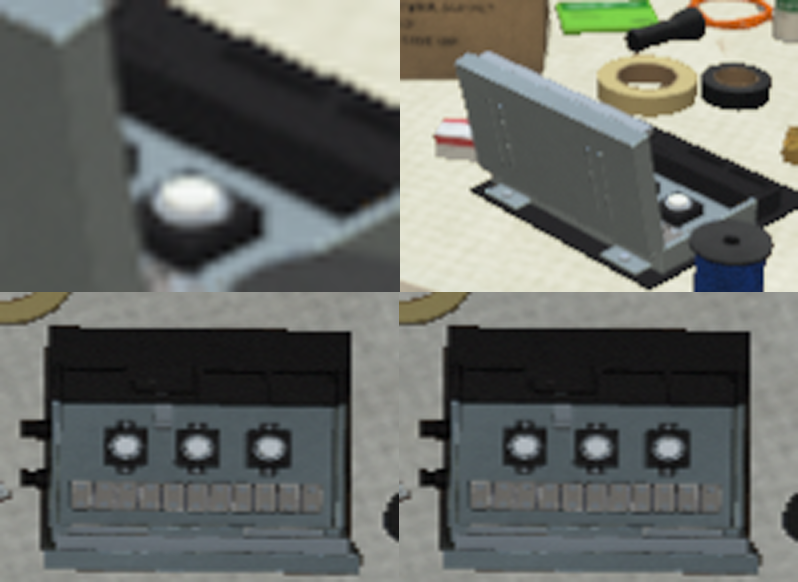

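The picture shows the right button now sunk, with its stem no longer visible at crop (190,200). The lid is still open and the catch slot looks the same as before. The arm is clear and reads about 0 N. I'm handing in.

```bash
python3 -c "
from workcell import env; print(env.hand_in())"
```

```text
the job is handed in; nothing more can be done
None
```

The job is done and handed in at about 14.3 s of the 72 s allowed. The hand-in gave no verdict, so what follows is from my own checks.

- **Notch and catch:** The fingertip met a flat wall on the leftmost ledge segment (x ≈ 0.617 m, 7.5 N). I slid it to the second segment from the left, where it passed freely about 8 mm beyond the wall. I did not feel along the other two segments, because the top picture showed webs closing them. I pressed the catch about 7 mm (6.7 N) and withdrew. The lid sprang fully open.
- **Button:** The right-hand button showed a visible stem in the scene picture. I pressed it to a solid stop at z ≈ 0.0245 m, which is its home height. The later picture shows it sunk with no stem visible.
- **End state:** The lid still stands open. The hand is clear at z ≈ 0.32 m with about 0 N on it. The bystanders near the box look unmoved, but I did not measure their positions again.

Three checks were weaker than I would like:

- **First touch:** The first touch on the button was too faint to confirm its starting height (only 1.2 N at z ≈ 0.027 m), so "tripped" rests on the before and after pictures. The other two buttons were hidden behind the lid from that side.
- **Push force:** The last push reached 55 N at the wrist, more than needed but below the 120 N limit.
- **Catch return:** That the catch sprang back was not measured. In the last top picture the notch looks the same as before the button press.

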